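# Rock the locating block out of its nest

## Robot

A 7-joint arm with a two-finger parallel gripper is mounted at the origin on the work surface. World frame = base frame: x ahead of the robot, y to its left, z up, the work surface at z = 0. Lengths are in m, angles in rad, forces in N, time in s.
With the tool pointing down it reaches from about 0.425 to 0.875 m from the base axis. Payload 4.7 kg.
Tool frame: the origin (TCP) lies midway between the tips of the shut fingers; the grasp point (between the pads) lies grip_depth behind it (grip_depth is the distance from the TCP to the grasp point, in m); z points along the fingers, y is the line along which they close (so a half turn about z gives the same grasp; the last joint's range is limited). The gripper opens to 87 mm and grips with 3 to 60 N. Pads are 19 mm wide; open, the fingers measure 117 mm over their backs; the gripper's body (75 mm by 190 mm) begins 51 mm behind the grasp point.
Start: joints at [1.259, 0.321, -0.07, 1.45, 0.023, 1.371, -0.057], TCP at [0.208, -0.616, 0.223] pointing down, gripper open.
Joint ranges: [-2.86, 2.86], [-0.3, 2.09], [-1.38, 1.24], [0.06, 2.45], [-1.56, 4.7], [0.09, 2.05], [-2.69, 2.69]. Speed limits (rad/s): [2.57, 2.57, 3.14, 3.14, 3.14, 3.14, 3.14].

## Interface

Orientations are given as a unit quaternion [x, y, z, w].
In Python, from bench import * gives the robot as it stands.
- The arm moves only by the tool move_arm, never from a script. Its argument "plan" is text: rows parted by semicolons, each of 7 numbers parted by spaces: the shift along the world's x, y, z normalised to -1 to 1, where 1 is 0.2 m, then the turn, a rotation vector about the world's x, y, z normalised to -1 to 1, where 1 is 90 degrees, then the closure, from 0 (fully open) to 1 (shut). A call has 1 to 10 rows; each row is the pose to reach, as a shift and turn from the pose commanded when the call began; what a row does not reach only later rows make up. A row lasts 1/12 s, in which the tool goes at most 41.7 mm and 7.16 degrees, less where a joint would pass 70% of its speed; a pose out of reach is approached as far as the arm can. A call with a number of a shift or a turn outside -1 to 1 is refused whole. A call with a gripper value outside its range is refused whole. The fingers move at their own pace and stop on an object; "force" is the grip in N (left out, the last holds). Time passes only in rows, so rows that repeat a pose let the fingers close. It gives the time, the measured TCP pose, the force, the opening and the grip force at its end, in the units of the state.
- get_obs(): the state, without advancing time (a new reading comes with each control period).
- camera(name): name is "scene" or "side" or "wrist"; returns a dict with "frame" (400x640x3 uint8, red, green, blue), "range_z" (400x640 float32, m along the optical axis (not along the pixel's ray), 0 where there is no reading), "camera_matrix" (3x3 intrinsics, pixels), "k1" (the pictures are not rectified: a ray, as slopes to the right and down, at radius r is drawn at 1 + k1 r^2 times it, then the intrinsics apply), "extrinsics" (4x4, takes a point from camera to world coordinates). Camera axes: x right, y down, z forward; pixel columns grow to the right and rows downward; lengths in m; the calibration is good to about 2 mm. A picture is of the moment at which its call begins.
- job_done(): hands the job in; it is judged then, once.
Trained networks look in the newest picture that a camera, given by its name, has taken for a name from the list of things; names that differ only in an ending like _2 or _b are one class to them, and where a whole thing is asked for, a point or a joint stands for the part that bears it (a point fixed in the world has none). Each returns a list of dicts, best first, with "score" (0 to 1); they miss things now and then, are a little off and sometimes report something else, mostly with a low value. They report only what shows in the picture. A call takes as long as a camera call.
- search_frame(camera, query): "at" ([x, y, z] in m, in world coordinates, good to about 4 mm: the middle of the surface that is visible of it).
- outline_of(camera, query): "region" (400x640 bool, what is visible of it).
- mark_of(camera, query): "at" ([x, y, z] in m, in world coordinates, good to about 4 mm: a listed point, or the origin of a listed thing).
The state is a dict: "clock": time; "joint_positions": joint angles; "joint_velocities": joint speeds; "tau": joint torques, N m; "ee_pos": TCP position; "orientation": TCP orientation; "contact_force": force on the tool from outside, world axes, zero at the start; "ft_torque": the same for the moment, N m; "opening": finger opening in m; "gripper_force": force on a finger pad.
Only numpy, scipy, OpenCV 4.12 (cv2) and the standard library are available. Lean on these libraries where they do the work, as an engineer would, in place of code of your own. Each camera call takes 0.05 s, during which the arm holds its last target. There are 200 camera calls.

## Task

Swing the nest's clear guard door wide open (about a right angle) by its black handle. The locating block sits tight in the nest between two sprung plungers: grip its lug and rock it out by tipping the hand with it, leaning it first away from the guard's side until the end nearest the guard comes up, then clearly over the other way, towards the guard's side, until the far end is free too. Lift it straight up and finish still holding it, upright and still, just clear over its pocket with about 30 mm of air beneath it and nothing else carrying it; leave the guard open and the other things on the table where they are.

Things in the scene. Friction and masses are not known exactly. Their poses are not given: they have to be found in the camera images.
- pocket (a point): centre of the pocket floor of the nest, 12 mm above the table. The nest is a fixed dark steel plate 190 x 190 x 12 mm with a small steel pocket in its middle. This frame: z up; x the short way of the pocket (40 mm), y the long way (60 mm). The guard stands along the -y edge, so +y is away from the guard. Guides 10 mm tall line the x sides; pale plunger housings 18 mm tall stand 36 to 58 mm out in y.
- plunger_l (a joint): the sprung plunger at the pocket's +y end, m outward, 0 at rest. It bears over the block's foot and is stiff against a straight pull (over 60 N for both), but yields to leaning (about 1.5 N m, tip about 15 degrees). Once that end has risen 12 mm it springs in beneath, and the end then rests about 10 mm above the pocket floor instead of falling back.
- plunger_r (a joint): the same plunger at the pocket's -y end, next to the guard; m outward, 0 at rest
- block_center (a point): centre (34 mm above the underside) of the plain steel locating block in the pocket: foot 40 (x) x 60 (y) x 5 mm, body 36 x 48 mm up to 32 mm, then an upright lug 16 mm (x) by 26 mm (y) from 32 to 68 mm above the underside: grip the lug across its 16 mm. 0.25 to 0.5 kg, about 1 mm of play, axes as the nest's. The lug does not turn in tight fingers: tip the hand with it.
- block_foot (a point): centre of that block's underside (rests on the pocket floor when seated)
- end_l (a point): middle of the underside's +y end, 30 mm from the foot's centre: the end away from the guard
- end_r (a point): middle of the underside's -y end, 30 mm from the foot's centre: the end next to the guard
- guard (a joint): angle of the guard, a clear-panelled, aluminium-framed door on an upright hinge post, with a roof (165 x 165 mm, top 124 mm above the table) that covers the pocket when closed. 0 closed; grows as it opens, clockwise seen from above, to 1.9 rad at most; a stiff hinge (0.12 N m) that stays where it is left. Starts at 0 to 0.25 rad.
- guard_handle (a point): grip point of the guard's handle: an upright round black post 18 mm in diameter with a 24 mm cap, standing 48 mm tall on the guard's roof near its free edge; this point is 22 mm above the roof's top (146 mm above the table) and 145 mm from the hinge
- guard_hinge (a point): point on the guard's vertical hinge axis, 120 mm above the table
- spare_block: spare locating block, same shape as the seated one (68 mm tall), stands on the table to the left; leave it alone
- bearing: steel ring 26 mm across, 9 mm tall, lying on the nest's plate; origin under its centre; leave it alone
- gauge: steel gauge piece 30 x 10 x 9 mm, lying on the nest's plate; leave it alone
- screwdriver: screwdriver lying on the left; leave it alone
- wrench: wrench lying on the right; leave it alone

How it is judged:
On the way, in this order (a step that is already met when the one before it is completed fails the run):
1. the guard is swung open past 1.35 rad (value of joint guard above 1.35 rad), for 0.2 s.
2. the block is leaned away from the guard: its end next to the guard is up more than 9 mm while its other end is still in the pocket (less than 6 mm up) (z of end_r in the frame of pocket above 0.009 m and z of end_l in the frame of pocket below 0.006 m), for 0.1 s.
3. the block is leaned towards the guard by more than 0.08 rad, still low over the pocket: its far end is up more than 17 mm and is the higher one (angle between block_center's own z axis and vertical above 0.08 rad and ((z of end_l in the frame of pocket above 0.017 m and z of end_r in the frame of pocket below 0.0215 m) or (z of end_l in the frame of pocket above 0.021 m and z of end_r in the frame of pocket below 0.0255 m) or (z of end_l in the frame of pocket above 0.025 m and z of end_r in the frame of pocket below 0.0295 m) or (z of end_l in the frame of pocket above 0.029 m and z of end_r in the frame of pocket below 0.0335 m))), for 0.1 s.
At the end, for the whole second after the job is handed in: Block held by the fingers, at rest (under 20 mm/s), upright within 0.17 rad, underside 21 to 80 mm above the pocket floor, within 30 mm sideways of the pocket centre, touching nothing of nest or guard; guard open past 1.2 rad; no other loose thing moved over 40 mm (z of block_foot in the frame of pocket between 0.021 and 0.08 m and horizontal distance between block_foot and pocket below 0.03 m and angle between block_center's own z axis and vertical below 0.17 rad and contact force between block and the fingers above 1 N and contact force between block and nest below 0.1 N and linear speed of block below 0.02 m/s and value of joint guard above 1.2 rad); the arm keeps its last pose, push and grip.
It fails at once if another loose thing is moved by more than 40 mm (distance of any of spare_block, bearing, gauge, screwdriver, wrench from where it was at the start of the episode above 0.04 m).
It also fails if it takes over 56 s, if anything falls off the work surface, if the arm or the gripper's body presses on something with over 40 N, if the wrist force passes 120 N, or if a joint passes its speed limit or range.

## Working session

There is one attempt and no reset: what is moved stays moved. The work goes in short steps, Python scripts to look and compute and a tool call to move; the robot and the scene stay as the last step left them, time stands still between calls to the robot, and variables do not carry over. Pictures are saved under pics/ and viewed, at most 10 in all, crops included, and the job is handed in when it is done.

Besides the shell and the picture viewer there is one more tool, called after "Request:" as a command line: name --argument value ..., lists and objects as JSON in quotes. move_arm: Moves the arm, as the interface text tells. Its arguments: {"type":"object","properties":{"plan":{"type":"string"},"force":{"type":"number"}},"required":["plan"]}

```bash
mkdir -p pics; ls
cat > h.py <<'E'
from bench import *
import numpy as np, cv2
def shot(n,f,crop=None):
    c=camera(n); im=c["frame"]
    cv2.imwrite("pics/"+f,cv2.cvtColor(im,cv2.COLOR_RGB2BGR)); return c
E
python3 - <<'E'
from h import *
o=get_obs(); print({k:np.round(v,3).tolist() for k,v in o.items()}); 
try: print(grip_depth)
except Exception as e: print(e)
a=shot("scene","s1.png")["frame"]; b=shot("side","d1.png")["frame"]
for cam in ("scene","side"):
  for q in ("pocket","guard_handle","guard_hinge","block_center","block_foot","end_l","end_r","bearing","gauge","spare_block","screwdriver","wrench"):
    print(cam,q,[(np.round(d["at"],3).tolist(),round(d["score"],2)) for d in mark_of(cam,q)[:2]])
E
```

```text
pics
{'clock': 0.0, 'joint_positions': [1.259, 0.322, -0.07, 1.452, 0.023, 1.371, -0.057], 'joint_velocities': [0.001, -0.0, 0.0, -0.0, -0.001, 0.001, 0.001], 'tau': [0.001, -49.128, -0.404, -31.253, -0.064, 0.044, 0.0], 'ee_pos': [0.208, -0.615, 0.221], 'orientation': [0.987, 0.162, -0.0, -0.001], 'contact_force': [-0.071, -0.422, 0.016], 'ft_torque': [0.016, -0.029, -0.022], 'gripper_force': 0.0, 'opening': 0.087}
0.0187
scene pocket [([0.61, 0.032, 0.01], 0.96)]
scene guard_handle [([0.694, -0.038, 0.147], 0.69)]
scene guard_hinge [([0.553, -0.068, 0.114], 0.77)]
scene block_center [([0.613, 0.029, 0.047], 0.5)]
scene block_foot [([0.614, 0.032, 0.015], 0.69)]
scene end_l [([0.606, 0.063, 0.012], 0.54), ([0.623, 0.002, 0.01], 0.49)]
scene end_r [([0.606, 0.063, 0.012], 0.54), ([0.623, 0.002, 0.01], 0.49)]
scene bearing []
scene gauge [([0.522, -0.492, -0.004], 0.63), ([0.657, 0.121, 0.015], 0.35)]
scene spare_block []
scene screwdriver [([0.626, 0.431, -0.001], 0.83), ([0.522, -0.491, -0.002], 0.44)]
scene wrench [([0.523, -0.491, -0.0], 0.73)]
side pocket [([0.614, 0.033, 0.014], 0.61)]
side guard_handle [([0.691, -0.035, 0.145], 0.67), ([0.604, 0.063, 0.011], 0.31)]
side guard_hinge [([0.554, -0.072, 0.118], 0.68)]
side block_center [([0.611, 0.029, 0.044], 0.51)]
side block_foot [([0.611, 0.03, 0.013], 0.58)]
side end_l [([0.623, 0.003, 0.013], 0.65), ([0.602, 0.062, 0.012], 0.62)]
side end_r [([0.623, 0.003, 0.013], 0.65), ([0.602, 0.062, 0.012], 0.62)]
side bearing [([0.531, 0.072, 0.013], 0.65)]
side gauge [([0.66, 0.119, 0.012], 0.48)]
side spare_block [([0.448, 0.353, -0.003], 0.93)]
side screwdriver [([0.621, 0.428, -0.0], 0.69)]
side wrench [([0.521, -0.491, 0.001], 0.7)]
```

View pics/s1.png

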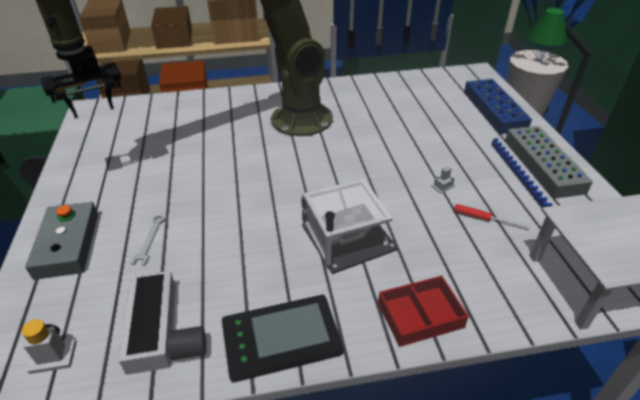

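View pics/d1.png

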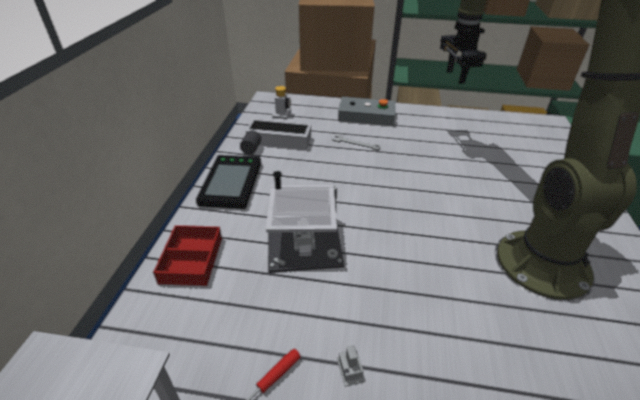

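The scene camera shows the handle at about (330,220), on the lightly opened guard. The side camera shows it at (278,180), with the spare block at (350,362) and the screwdriver at (275,370), both clear. I'll head for the handle.

Request:
move_arm --plan "1 1 0.1 0 0 0 0;1 1 0.1 0 0 0 0;1 1 0.1 0 0 0 0;1 1 0.1 0 0 0 0;1 1 0.1 0 0 0 0;1 1 0.1 0 0 0 0;1 1 0.1 0 0 0 0;1 1 0.1 0 0 0 0;1 1 0.1 0 0 0 0" --force 12

```text
clock: 2.05
ee_pos: [0.4104, -0.4136, 0.2431]
orientation: [0.986, 0.165, 0.0, 0.0]
contact_force: [-0.9, -1.0, -0.3]
opening: 0.0868
gripper_force: 0.0
```

Request:
move_arm --plan "1 1 0.1 0 0 0 0;1 1 0.1 0 0 0 0;1 1 0.1 0 0 0 0;1 1 0.1 0 0 0 0;1 1 0.1 0 0 0 0;1 1 0.1 0 0 0 0;1 1 0.1 0 0 0 0;1 1 0.1 0 0 0 0;1 1 0.1 0 0 0 0"

```text
clock: 2.8
ee_pos: [0.6088, -0.2149, 0.2621]
orientation: [0.987, 0.163, -0.0, -0.0]
contact_force: [0.1, -1.4, -0.0]
opening: 0.0868
gripper_force: 0.0
```

Request:
move_arm --plan "0.3 0.7 0 0 0 0 0;0.3 0.7 0 0 0 0 0;0.3 0.7 0 0 0 0 0;0.3 0.7 0 0 0 0 0;0.3 0.7 0 0 0 0 0;0.3 0.7 0 0 0 0 0;0.3 0.7 0 0 0 0 0"

```text
clock: 3.38
ee_pos: [0.6673, -0.0797, 0.2622]
orientation: [0.987, 0.16, -0.001, 0.001]
contact_force: [0.6, -1.2, 0.2]
opening: 0.0875
gripper_force: 0.0
```

Run:
```python
from h import *
o=get_obs(); print({k:np.round(v,3).tolist() for k,v in o.items()}); 
shot("wrist","w1.png")
for cam in ("wrist","scene","side"):
  if cam!="wrist": camera(cam)
  for q in ("guard_handle","guard_hinge"):
    print(cam,q,[(np.round(d["at"],3).tolist(),round(d["score"],2)) for d in mark_of(cam,q)[:2]])
```

```text
{'clock': 3.383, 'joint_positions': [0.411, 0.391, -0.459, 1.315, 0.173, 1.476, -1.284], 'joint_velocities': [0.018, -0.003, 0.011, -0.002, -0.002, 0.001, -0.002], 'tau': [-1.994, -50.816, -6.295, -31.332, -0.261, -0.09, 0.005], 'ee_pos': [0.667, -0.08, 0.262], 'orientation': [0.987, 0.16, -0.001, 0.001], 'contact_force': [0.626, -1.168, 0.222], 'ft_torque': [-0.035, 0.02, -0.055], 'gripper_force': 0.0, 'opening': 0.087}
wrist guard_handle []
wrist guard_hinge [([0.549, -0.074, 0.116], 0.79)]
scene guard_handle [([0.693, -0.037, 0.148], 0.77)]
scene guard_hinge [([0.551, -0.069, 0.117], 0.72)]
side guard_handle [([0.689, -0.035, 0.141], 0.61)]
side guard_hinge [([0.55, -0.071, 0.116], 0.88)]
```

View pics/w1.png

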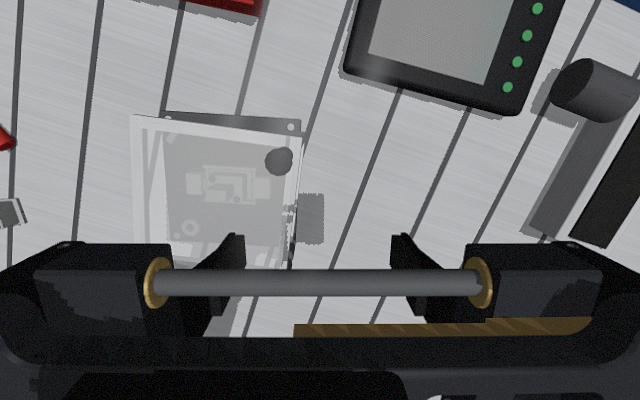

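The wrist view shows the handle at (279,161), with the guard nearly square to the nest. I'll align over the handle, descend and grip.

Request:
move_arm --plan "0.12 0.2 0 0 0 0 0;0.12 0.2 0 0 0 0 0;0.12 0.2 0 0 0 0 0;0.12 0.2 -0.15 0 0 0 0;0.12 0.2 -0.3 0 0 0 0;0.12 0.2 -0.45 0 0 0 0;0.12 0.2 -0.55 0 0 0 0;0.12 0.2 -0.63 0 0 0 0;0.12 0.2 -0.63 0 0 0 0;0.12 0.2 -0.63 0 0 0 0"

```text
clock: 4.67
ee_pos: [0.6914, -0.0369, 0.136]
orientation: [0.987, 0.162, -0.001, 0.0]
contact_force: [-0.0, 0.2, 0.3]
opening: 0.087
gripper_force: 0.0
```

Request:
move_arm --plan "0 0 0 0 0 0 1;0 0 0 0 0 0 1;0 0 0 0 0 0 1;0 0 0 0 0 0 1;0 0 0 0 0 0 1;0 0 0 0 0 0 1;0 0 0 0 0 0 1;0 0 0 0 0 0 1"

```text
clock: 5.33
ee_pos: [0.692, -0.0358, 0.1366]
orientation: [0.987, 0.162, -0.0, 0.0]
contact_force: [-0.1, -0.9, 0.2]
opening: 0.0418
gripper_force: 0.0
```

Request:
move_arm --plan "0 0 0 0 0 0 1;0 0 0 0 0 0 1;0 0 0 0 0 0 1;0 0 0 0 0 0 1;0 0 0 0 0 0 1;0 0 0 0 0 0 1;0 0 0 0 0 0 1;0 0 0 0 0 0 1"

```text
clock: 6.0
ee_pos: [0.692, -0.0357, 0.1365]
orientation: [0.987, 0.162, -0.0, -0.0]
contact_force: [-0.2, 0.2, -1.6]
opening: 0.0223
gripper_force: 11.8
```

Request:
move_arm --plan "0.012 -0.06 0 0 0 0 1;0.02 -0.125 0 0 0 0 1;0.02 -0.19 0 0 0 0 1;0.017 -0.25 0 0 0 0 1;0.007 -0.312 0 0 0 0 1;-0.007 -0.375 0 0 0 0 1;-0.027 -0.435 0 0 0 0 1;-0.053 -0.493 0 0 0 0 1;-0.083 -0.548 0 0 0 0 1;-0.118 -0.6 0 0 0 0 1"

```text
clock: 6.83
ee_pos: [0.6677, -0.1571, 0.1368]
orientation: [0.987, 0.162, 0.0, 0.0]
contact_force: [2.3, 3.3, 0.2]
opening: 0.0218
gripper_force: 12.0
```

Request:
move_arm --plan "-0.038 -0.05 0 0 0 0 1;-0.082 -0.096 0 0 0 0 1;-0.13 -0.138 0 0 0 0 1;-0.182 -0.175 0 0 0 0 1;-0.236 -0.208 0 0 0 0 1;-0.292 -0.236 0 0 0 0 1;-0.35 -0.258 0 0 0 0 1;-0.412 -0.277 0 0 0 0 1;-0.412 -0.277 0 0 0 0 1;-0.412 -0.277 0 0 0 0 1"

```text
clock: 7.67
ee_pos: [0.5844, -0.2141, 0.1368]
orientation: [0.987, 0.161, -0.001, 0.002]
contact_force: [-0.6, -4.7, 0.3]
opening: 0.0216
gripper_force: 12.1
```

Run:
```python
from h import *
camera("scene");camera("side")
for cam in ("scene","side"):
  for q in ("guard_handle","guard_hinge","pocket","block_center","end_l","end_r"):
    print(cam,q,[(np.round(d["at"],3).tolist(),round(d["score"],2)) for d in mark_of(cam,q)[:2]])
```

```text
scene guard_handle []
scene guard_hinge [([0.55, -0.067, 0.116], 0.61)]
scene pocket [([0.608, 0.03, 0.015], 0.63)]
scene block_center [([0.613, 0.028, 0.046], 0.89)]
scene end_l [([0.622, 0.0, 0.011], 0.93), ([0.606, 0.057, 0.012], 0.78)]
scene end_r [([0.622, 0.0, 0.011], 0.93), ([0.606, 0.057, 0.012], 0.78)]
side guard_handle [([0.596, -0.211, 0.143], 0.56)]
side guard_hinge [([0.554, -0.07, 0.12], 0.81), ([0.524, -0.488, -0.001], 0.33)]
side pocket [([0.612, 0.034, 0.012], 0.91)]
side block_center [([0.613, 0.031, 0.043], 0.92), ([0.622, 0.001, 0.012], 0.52)]
side end_l [([0.624, 0.001, 0.012], 0.7), ([0.606, 0.061, 0.011], 0.66)]
side end_r [([0.624, 0.001, 0.012], 0.7), ([0.606, 0.061, 0.011], 0.66)]
```

Request:
move_arm --plan "0 0 0 0 0 0 0;0 0 0 0 0 0 0;0 0 0 0 0 0 0;0 0 0 0 0 0 0;0 0 0 0 0 0 0;0 0 0 0 0 0 0;0 0 0 0 0 0 0;0 0 0.2 0 0 0 0;0 0 0.4 0 0 0 0;0 0 0.6 0 0 0 0"

```text
clock: 9.2
ee_pos: [0.5854, -0.2108, 0.2574]
orientation: [0.987, 0.162, -0.001, -0.001]
contact_force: [1.4, 0.2, 0.7]
opening: 0.0798
gripper_force: 0.0
```

Request:
move_arm --plan "0.05 0.5 0.1 0 0 1 0;0.05 0.9 0.1 0 0 1 0;0.05 0.9 0.1 0 0 1 0;0.05 0.9 0.1 0 0 1 0;0.05 0.9 0.1 0 0 1 0;0.05 0.9 0.1 0 0 1 0;0.05 0.9 0.1 0 0 1 0;0.05 0.9 0.1 0 0 1 0;0.05 0.9 0.1 0 0 1 0;0.05 0.9 0.1 0 0 1 0"

```text
clock: 10.03
ee_pos: [0.5959, -0.031, 0.2766]
orientation: [0.703, 0.711, -0.0, 0.0]
contact_force: [0.3, 0.1, -0.2]
opening: 0.087
gripper_force: 0.0
```

Request:
move_arm --plan "0 0 0 0 0 0.25 0;0 0 0 0 0 0.25 0;0 0 0 0 0 0.25 0;0 0 0 0 0 0.25 0"

```text
clock: 10.37
ee_pos: [0.5959, -0.0312, 0.2765]
orientation: [0.552, 0.834, 0.0, -0.0]
contact_force: [-1.0, -0.2, -0.3]
opening: 0.0874
gripper_force: 0.0
```

Run:
```python
from h import *
o=get_obs(); print({k:np.round(v,3).tolist() for k,v in o.items()}); 
shot("wrist","w2.png")
for cam in ("wrist","scene","side"):
  if cam!="wrist": camera(cam)
  for q in ("guard_handle","guard_hinge","pocket","block_center","end_l","end_r"):
    print(cam,q,[(np.round(d["at"],3).tolist(),round(d["score"],2)) for d in mark_of(cam,q)[:2]])
```

```text
{'clock': 10.367, 'joint_positions': [0.61, 0.256, -0.726, 1.486, 0.17, 1.463, 0.283], 'joint_velocities': [0.012, 0.003, -0.012, -0.0, 0.004, 0.0, 0.047], 'tau': [0.013, -38.642, -5.222, -31.286, -0.014, 0.07, 0.86], 'ee_pos': [0.596, -0.031, 0.277], 'orientation': [0.552, 0.834, 0.0, -0.0], 'contact_force': [-1.012, -0.212, -0.26], 'ft_torque': [-0.005, -0.095, -0.058], 'gripper_force': 0.0, 'opening': 0.087}
wrist guard_handle [([0.593, -0.212, 0.148], 0.75), ([0.61, 0.028, 0.013], 0.55)]
wrist guard_hinge [([0.551, -0.072, 0.121], 0.93)]
wrist pocket [([0.612, 0.03, 0.013], 0.71)]
wrist block_center [([0.612, 0.033, 0.049], 0.63)]
wrist end_l [([0.617, 0.007, 0.015], 0.86), ([0.604, 0.059, 0.009], 0.69)]
wrist end_r [([0.617, 0.007, 0.015], 0.86), ([0.604, 0.059, 0.009], 0.69)]
scene guard_handle [([0.594, -0.215, 0.145], 0.68)]
scene guard_hinge [([0.55, -0.067, 0.116], 0.85)]
scene pocket [([0.609, 0.03, 0.013], 0.57)]
scene block_center [([0.613, 0.029, 0.047], 0.55)]
scene end_l [([0.622, 0.004, 0.011], 0.94), ([0.607, 0.059, 0.011], 0.93)]
scene end_r [([0.622, 0.004, 0.011], 0.94), ([0.607, 0.059, 0.011], 0.93)]
side guard_handle [([0.592, -0.208, 0.144], 0.93)]
side guard_hinge [([0.555, -0.071, 0.115], 0.78)]
side pocket [([0.614, 0.031, 0.013], 0.98)]
side block_center [([0.613, 0.027, 0.044], 0.7), ([0.452, 0.354, -0.0], 0.68)]
side end_l [([0.605, 0.063, 0.01], 0.89), ([0.622, 0.0, 0.011], 0.72)]
side end_r [([0.605, 0.063, 0.01], 0.89), ([0.622, 0.0, 0.011], 0.72)]
```

View pics/w2.png

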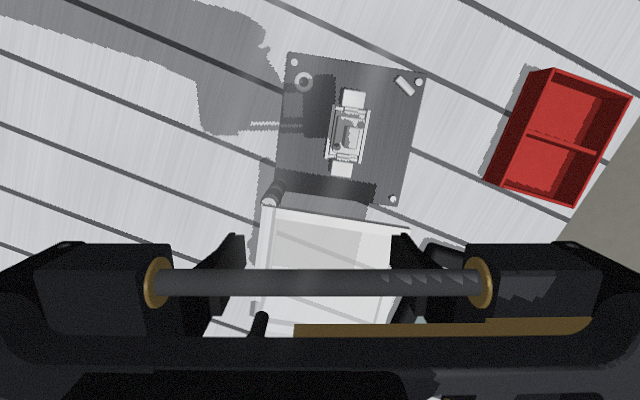

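The wrist view shows the guard open and the nest exposed, with the lug at about (352,137), the plungers at (352,98) and (342,168), the ring at (303,82) and the gauge at (404,86). I'll get the exact nest yaw and lug position from depth.

```bash
cat >> h.py <<'E'
def cloud(c):
    K=c["camera_matrix"]; Z=c["range_z"]; v,u=np.mgrid[:400,:640]
    xy=cv2.undistortPoints(np.stack([u,v],-1).reshape(-1,1,2).astype(float),K,np.array([c["k1"],0,0,0.]))[:,0].reshape(400,640,2)
    P=np.dstack([xy[...,0]*Z,xy[...,1]*Z,Z]); T=c["extrinsics"]
    return P@T[:3,:3].T+T[:3,3], Z>0
E
python3 - <<'E'
from h import *
for cam in("wrist","side","scene"):
    P,ok=cloud(camera(cam)); d=np.hypot(P[...,0]-.613,P[...,1]-.03)
    for lo,hi,r in ((.07,.09,.03),(.040,.048,.04),(.006,.018,.15)):
        m=ok&(P[...,2]>lo)&(P[...,2]<hi)&(d<r); q=P[m]
        if len(q)<5: continue
        if r>.1:
            mm=cv2.morphologyEx(m.astype(np.uint8),cv2.MORPH_OPEN,np.ones((3,3)))>0; q=P[mm]
        R=cv2.minAreaRect((q[:,:2]*1000).astype(np.float32))
        print(cam,lo,len(q),np.round(np.median(q,0),4),np.round(R[0],1),np.round(R[1],1),round(R[2],1))
E
```

```text
wrist 0.07 310 [0.6121 0.0322 0.0802] [612.6  32.2] [16.1 26. ] 14.0
wrist 0.04 684 [0.6077 0.0346 0.0444] [612.6  32.2] [36.1 48.1] 14.7
wrist 0.006 15131 [0.6075 0.0396 0.0125] [613.1  32. ] [191.1 190. ] 14.7
side 0.07 61 [0.6106 0.0379 0.0801] [610.2  33.1] [15.2 26. ] 11.0
side 0.04 135 [0.6078 0.0421 0.0445] [610.9  33. ] [35.9 50.6] 15.1
side 0.006 3071 [0.6076 0.0495 0.0126] [611.1  32. ] [190.  193.2] 14.5
scene 0.07 68 [0.6174 0.0302 0.0783] [615.2  32.2] [17.3 28.6] 22.7
scene 0.04 125 [0.6226 0.0247 0.0436] [613.9  31.4] [39.1 49. ] 12.5
scene 0.006 2448 [0.6546 0.0371 0.0117] [614.4  32.2] [194.3 192. ] 14.8
```

Request:
move_arm --plan "0.084 0.317 0 0 0 -0.092 0;0.084 0.317 0 0 0 -0.092 0;0.084 0.317 0 0 0 -0.092 0;0.084 0.317 -0.2 0 0 -0.092 0;0.084 0.317 -0.4 0 0 -0.092 0;0.084 0.317 -0.6 0 0 -0.092 0;0.084 0.317 -0.8 0 0 -0.092 0;0.084 0.317 -0.8 0 0 -0.092 0;0.084 0.317 -0.8 0 0 -0.092 0" --force 60

```text
clock: 12.32
ee_pos: [0.6113, 0.0319, 0.1152]
orientation: [0.612, 0.791, -0.001, -0.002]
contact_force: [0.6, 0.4, -0.4]
opening: 0.0869
gripper_force: 0.0
```

Run:
```python
from h import *
o=get_obs(); print({k:np.round(v,4).tolist() for k,v in o.items() if k in('ee_pos','orientation','contact_force','clock')})
x,y=o['orientation'][:2]; a=2*np.arctan2(y,x); print(np.degrees(np.arctan2(-np.cos(a),np.sin(a))))
```

```text
{'clock': 12.3167, 'ee_pos': [0.6113, 0.0319, 0.1152], 'orientation': [0.612, 0.7908, -0.0012, -0.0018], 'contact_force': [0.5682, 0.4287, -0.3503]}
14.526393920732486
```

Request:
move_arm --plan "0.006 0 -0.1 0 0 0 0;0.006 0 -0.2 0 0 0 0;0.006 0 -0.28 0 0 0 0;0.006 0 -0.32 0 0 0 0;0.006 0 -0.32 0 0 0 0;0.006 0 -0.32 0 0 0 0"

```text
clock: 12.82
ee_pos: [0.6156, 0.0324, 0.0548]
orientation: [0.612, 0.791, 0.001, 0.001]
contact_force: [-0.9, 0.2, 0.7]
opening: 0.087
gripper_force: 0.0
```

Request:
move_arm --plan "0 0 0 0 0 0 1;0 0 0 0 0 0 1;0 0 0 0 0 0 1;0 0 0 0 0 0 1;0 0 0 0 0 0 1;0 0 0 0 0 0 1;0 0 0 0 0 0 1;0 0 0 0 0 0 1;0 0 0 0 0 0 1;0 0 0 0 0 0 1"

```text
clock: 13.65
ee_pos: [0.614, 0.0322, 0.0525]
orientation: [0.612, 0.791, 0.0, -0.0]
contact_force: [-0.3, -0.6, 0.1]
opening: 0.0284
gripper_force: 0.0
```

Request:
move_arm --plan "0 0 0 0 0 0 1;0 0 0 0 0 0 1;0 0 0 0 0 0 1;0 0 0 0 0 0 1;0 0 0 0 0 0 1;0 0 0 0 0 0 1"

```text
clock: 14.15
ee_pos: [0.6137, 0.0321, 0.0524]
orientation: [0.612, 0.791, -0.0, -0.0]
contact_force: [-1.3, -0.9, 0.1]
opening: 0.0155
gripper_force: 59.9
```

Lug is held at 60 N. First I'll lean the block away from the guard, pivoting about its far end, in two stages.

Request:
move_arm --plan "-0.002 0.007 0.005 -0.0215 -0.0056 0 1;-0.0037 0.014 0.01 -0.043 -0.0113 0 1;-0.0056 0.021 0.0145 -0.0645 -0.017 0 1;-0.0075 0.0286 0.0189 -0.086 -0.0226 0 1;-0.0075 0.0286 0.0189 -0.086 -0.0226 0 1;-0.0075 0.0286 0.0189 -0.086 -0.0226 0 1"

```text
clock: 14.65
ee_pos: [0.6125, 0.0343, 0.0542]
orientation: [0.611, 0.788, -0.044, 0.056]
contact_force: [4.2, -5.9, -12.1]
opening: 0.0154
gripper_force: 60.0
```

```bash
cat >> h.py <<'E'
from scipy.spatial.transform import Rotation as Ro
def st(pr=1):
    # block pose estimate in nest frame from the hand, grasp fixed: TCP was at (0,0,40.4mm)
    o=get_obs(); R=Ro.from_quat(o['orientation']); yw=np.radians(14.7)
    N=np.array([[np.cos(yw),np.sin(yw),0],[-np.sin(yw),np.cos(yw),0],[0,0,1]])
    p=N@(np.array(o['ee_pos'])-[.6137,.0321,.012]); R0=Ro.from_quat([.612,.791,0,0])
    D=N@(R*R0.inv()).as_matrix()@N.T
    for n,y in (('foot',0),('end_l',30),('end_r',-30)): print(n,np.round(p*1000+D@[0,y,-40.4],1))
    print('rotvec nest deg',np.round(Ro.from_matrix(D).as_rotvec(degrees=True),1),'F nest',np.round(N@o['contact_force'],1),'T',np.round(N@o['ft_torque'],2),'grip',round(o['gripper_force'],1),'op',round(o['opening'],4),'t',round(o['clock'],2))
E
python3 -c "
from h import *
st()"
```

```text
foot [-0.6 -3.4  2.2]
end_l [-0.6 26.3 -2.1]
end_r [ -0.7 -33.1   6.4]
rotvec nest deg [-8.2  0.1 -0.1] F nest [  2.6  -6.7 -12.1] T [-0.67 -0.86  0.12] grip 60.0 op 0.0154 t 14.65
```

Request:
move_arm --plan "-0.002 0.0075 0.004 -0.0215 -0.0056 0 1;-0.004 0.0152 0.008 -0.043 -0.0113 0 1;-0.0056 0.021 0.0105 -0.059 -0.0155 0 1;-0.0071 0.027 0.013 -0.075 -0.0197 0 1;-0.0092 0.0348 0.016 -0.097 -0.0255 0 1;-0.0092 0.0348 0.016 -0.097 -0.0255 0 1;-0.0092 0.0348 0.016 -0.097 -0.0255 0 1"

```text
clock: 15.23
ee_pos: [0.6113, 0.0383, 0.0575]
orientation: [0.606, 0.781, -0.093, 0.119]
contact_force: [6.5, -9.4, -12.3]
opening: 0.016
gripper_force: 60.0
```

```bash
python3 -c "
from h import *
st(); shot('side','d2.png')
c=camera('wrist'); P,ok=cloud(c); d=np.hypot(P[...,0]-.613,P[...,1]-.032)
for cam in ('side','scene'):
  camera(cam)
  for q in ('end_l','end_r','block_center'): print(cam,q,[(np.round(d['at'],3).tolist(),round(d['score'],2)) for d in mark_of(cam,q)[:2]])
im=cv2.imread('pics/d2.png'); cv2.imwrite('pics/d2c.png',cv2.resize(im[140:290,220:400],None,fx=4,fy=4,interpolation=2))
"
```

```text
foot [-0.8 -5.4  6.9]
end_l [-0.7 23.2 -2. ]
end_r [ -0.9 -34.1  15.9]
rotvec nest deg [-17.4   0.2  -0.2] F nest [  3.9 -10.8 -12.3] T [-1.85 -1.08  0.33] grip 60.0 op 0.016 t 15.23
side end_l [([0.622, 0.002, 0.022], 0.76), ([0.607, 0.064, 0.017], 0.74)]
side end_r [([0.622, 0.002, 0.022], 0.76), ([0.607, 0.064, 0.017], 0.74)]
side block_center [([0.612, 0.037, 0.05], 0.81)]
scene end_l [([0.619, 0.002, 0.018], 0.68), ([0.605, 0.06, 0.009], 0.66)]
scene end_r [([0.619, 0.002, 0.018], 0.68), ([0.605, 0.06, 0.009], 0.66)]
scene block_center [([0.613, 0.035, 0.05], 0.56)]
```

View pics/d2c.png

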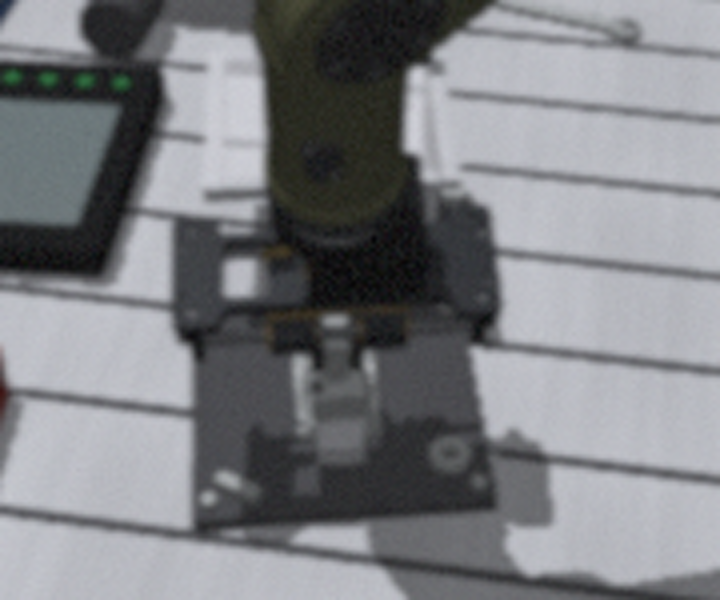

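The side crop shows the block tilted, with the near-guard end around 8–10 mm up. Torque is still rising, so the plunger may not have snapped in yet. I'll lean a little further.

Request:
move_arm --plan "-0.0021 0.008 0.0025 -0.0215 -0.0057 0 1;-0.0043 0.0163 0.005 -0.043 -0.0113 0 1;-0.0064 0.0244 0.0075 -0.0645 -0.017 0 1;-0.0064 0.0244 0.0075 -0.0645 -0.017 0 1;-0.0064 0.0244 0.0075 -0.0645 -0.017 0 1"

```text
clock: 16.15
ee_pos: [0.6096, 0.0443, 0.06]
orientation: [0.6, 0.774, -0.125, 0.16]
contact_force: [3.9, -8.0, -7.2]
opening: 0.016
gripper_force: 60.0
```

```bash
cat >> h.py <<'E'
def blk(cam='wrist'):
    "points near block in nest frame (mm over pocket floor)"
    P,ok=cloud(camera(cam)); yw=np.radians(14.7)
    N=np.array([[np.cos(yw),np.sin(yw),0],[-np.sin(yw),np.cos(yw),0],[0,0,1]])
    Q=(P-[.6128,.0322,.012])@N.T*1000
    m=ok&(abs(Q[...,0])<24)&(abs(Q[...,1])<60)&(Q[...,2]>-5)&(Q[...,2]<75)
    q=Q[m]
    for x0 in (-22,-14,0,14):
        for y0 in range(-48,48,6):
            s=q[(abs(q[:,1]-y0)<2)&(q[:,0]>x0)&(q[:,0]<x0+8)]
            if len(s)>1: print((x0,y0,round(float(np.median(s[:,2])),1)),end=' ')
        print()
E
python3 -c "
from h import *
st()
for c in ('wrist','side','scene'): print(c); blk(c)
for cam in ('wrist','side','scene'):
  for q in ('end_l','end_r','block_center'): print(cam,q,[(np.round(d['at'],3).tolist(),round(d['score'],2)) for d in mark_of(cam,q)[:2]])
"
```

```text
foot [-1.  -3.2 10.9]
end_l [-0.9 24.3 -1. ]
end_r [ -1.  -30.7  22.8]
rotvec nest deg [-23.4   0.2  -0.2] F nest [ 1.7 -8.7 -7.2] T [-1.3  -0.53  0.12] grip 60.0 op 0.016 t 16.15
wrist
(-22, -6, 10.2) (-22, 0, 8.8) (-22, 6, 9.6) (-22, 12, 5.2) (-22, 18, 35.9) (-22, 24, 34.5) (-22, 30, 28.3) (-22, 36, 3.7) (-22, 42, 0.7) 
(-14, 18, 36.8) (-14, 24, 45.3) (-14, 30, 33.8) (-14, 36, 18.3) (-14, 42, 18.5) 
(0, 24, 42.9) (0, 30, 58.4) (0, 36, 18.0) (0, 42, 18.4) 
(14, -6, 10.0) (14, 0, 8.7) (14, 6, 9.3) (14, 12, 8.6) (14, 18, 35.8) (14, 24, 35.4) (14, 30, 28.6) (14, 36, 3.7) (14, 42, 0.6) 
side
(-22, 18, 35.9) (-22, 24, 31.4) (-22, 30, 19.9) (-22, 36, 18.6) (-22, 42, -0.7) 
(-14, 18, 38.5) (-14, 24, 45.4) (-14, 30, 27.5) (-14, 36, 16.3) 
(0, 18, 72.5) (0, 24, 37.4) (0, 30, 28.5) (0, 36, 17.2) (0, 42, 18.5) 
(14, -12, 4.3) (14, -6, 12.5) (14, 0, 14.4) (14, 6, 13.5) (14, 12, 10.5) (14, 18, 21.8) (14, 24, 11.2) (14, 30, 22.2) (14, 36, 4.1) (14, 42, 0.5) 
scene
(-22, -30, 10.9) (-22, -24, 12.0) (-22, -18, 26.7) (-22, 6, 56.7) 
(-14, -42, 16.6) (-14, -24, 19.9) (-14, -18, 31.5) (-14, -12, 44.4)
[... 386 characters left out ...]
8.2) (14, 6, 40.0) (14, 12, 36.1) (14, 18, 35.6) (14, 24, 34.4) (14, 30, 32.9) (14, 36, 44.2) (14, 42, 10.1) 
wrist end_l [([0.605, 0.059, 0.008], 0.92)]
wrist end_r [([0.605, 0.059, 0.008], 0.92)]
wrist block_center [([0.609, 0.041, 0.055], 0.69), ([0.604, 0.06, 0.009], 0.69)]
side end_l [([0.621, 0.002, 0.029], 0.62), ([0.618, 0.426, 0.0], 0.61)]
side end_r [([0.621, 0.002, 0.029], 0.62), ([0.618, 0.426, 0.0], 0.61)]
side block_center [([0.612, 0.042, 0.054], 0.77), ([0.621, 0.003, 0.027], 0.27)]
scene end_l [([0.622, 0.007, 0.028], 0.96), ([0.607, 0.061, 0.01], 0.6)]
scene end_r [([0.622, 0.007, 0.028], 0.96), ([0.607, 0.061, 0.01], 0.6)]
scene block_center [([0.606, 0.038, 0.053], 0.87)]
```

End_r is about 16–18 mm up, the torque has dropped and end_l is still seated, so step 2 is met. Next I'll work out the reverse lean, pivoting about end_r on its plunger.

```bash
cat > plan.py <<'E'
import numpy as np
S,C=lambda d:np.sin(np.radians(d)),lambda d:np.cos(np.radians(d))
def tcp(b,a,piv):   # block lean b, hand lean a (+y positive, deg), pivot 'l' or end_r (y,z)
    if piv=='l': G=np.array([30.5-30*C(b)+59*S(b),30*S(b)+59*C(b)])
    else: G=np.array(piv)+[30*C(b)+59*S(b),-30*S(b)+59*C(b)]
    return G-18.7*np.array([S(a),C(a)])
def row(cur,t,a):   # cur=(y,z,a) commanded
    dy,dz,da=t[0]-cur[0],t[1]-cur[1],a-cur[2]
    return np.round([-.254*dy/200,.967*dy/200,dz/200,-.967*da/90,-.254*da/90,0],4)
E
python3 - <<'E'
from plan import *
cur=(18.2,48.9,23)
for b,a,p in ((14,19,'l'),(9.6,14.6,'l'),(5,10,(-28.7,10)),(0,5,(-28.7,10)),(-4,0,(-28.7,10)),(-8,-5,(-28.7,10)),(-12,-12,(-28.7,10)),(-16,-18,(-28.7,10)),(-20,-24,(-28.7,10))):
    t=tcp(b,a,p); print(b,a,np.round(t,1),*row(cur,t,a))
E
```

```text
14 19 [ 9.6 46.8] 0.011 -0.0417 -0.0104 0.043 0.0113 0.0
9.6 14.6 [ 6.  45.1] 0.0154 -0.0588 -0.0191 0.0903 0.0237 0.0
5 10 [ 3.1 47.7] 0.0192 -0.0731 -0.0058 0.1397 0.0367 0.0
0 5 [-0.3 50.4] 0.0235 -0.0896 0.0074 0.1934 0.0508 0.0
-4 0 [-2.9 52.2] 0.0268 -0.102 0.0167 0.2471 0.0649 0.0
-8 -5 [-5.6 54. ] 0.0302 -0.1149 0.0254 0.3008 0.079 0.0
-12 -12 [-7.7 55.7] 0.0329 -0.1254 0.0338 0.3761 0.0988 0.0
-16 -18 [-10.3  57.2] 0.0363 -0.138 0.0415 0.4405 0.1157 0.0
-20 -24 [-13.1  58.6] 0.0397 -0.1513 0.0486 0.505 0.1326 0.0
```

Request:
move_arm --plan "0.011 -0.042 -0.01 0.043 0.011 0 1;0.015 -0.059 -0.019 0.09 0.024 0 1;0.019 -0.073 -0.008 0.14 0.037 0 1;0.023 -0.09 0.006 0.193 0.051 0 1;0.027 -0.102 0.015 0.247 0.065 0 1;0.03 -0.115 0.024 0.3 0.079 0 1;0.03 -0.115 0.024 0.3 0.079 0 1;0.03 -0.115 0.024 0.3 0.079 0 1"

```text
clock: 17.42
ee_pos: [0.6175, 0.0252, 0.0674]
orientation: [0.613, 0.789, 0.027, -0.033]
contact_force: [0.2, -1.2, 5.6]
opening: 0.0153
gripper_force: 60.0
```

```bash
cat >> h.py <<'E'
def marks():
    yw=np.radians(14.7); N=np.array([[np.cos(yw),np.sin(yw),0],[-np.sin(yw),np.cos(yw),0],[0,0,1]])
    for cam in ('wrist','side','scene'):
        camera(cam)
        for q in ('end_l','block_center'):
            print(cam,q,[(np.round(N@(np.array(d['at'])-[.6128,.0322,.012])*1000,0).tolist(),round(d['score'],2)) for d in mark_of(cam,q)[:2]])
E
python3 -c "
from h import *
st(); marks()"
```

```text
foot [ 2.  -4.2 15.1]
end_l [ 2.1 25.7 17.7]
end_r [  1.9 -34.1  12.6]
rotvec nest deg [ 4.9 -0.2 -0.2] F nest [-0.1 -1.2  5.6] T [-0.67  0.02  0.01] grip 60.0 op 0.0153 t 17.42
wrist end_l [([0.0, 22.0, 14.0], 0.67)]
wrist block_center [([2.0, -11.0, 48.0], 0.6)]
side end_l [([2.0, 25.0, 17.0], 0.65), ([4.0, -39.0, 12.0], 0.63)]
side block_center [([4.0, -12.0, 49.0], 0.77)]
scene end_l [([3.0, 22.0, 14.0], 0.9), ([4.0, -37.0, 13.0], 0.76)]
scene block_center [([1.0, -11.0, 47.0], 0.52)]
```

Now the block leans slightly towards the guard, both ends are riding high (about 15 and 12 mm) and forces are small. I'll lean it clearly further while re-centring.

Request:
move_arm --plan "-0.002 0 0.008 0.032 0.008 0 1;-0.004 -0.003 0.016 0.064 0.017 0 1;-0.005 -0.008 0.024 0.097 0.025 0 1;-0.005 -0.014 0.032 0.129 0.034 0 1;-0.005 -0.014 0.032 0.129 0.034 0 1;-0.005 -0.014 0.032 0.129 0.034 0 1;-0.005 -0.014 0.032 0.129 0.034 0 1"

```text
clock: 18.45
ee_pos: [0.614, 0.0242, 0.0717]
orientation: [0.605, 0.783, 0.089, -0.116]
contact_force: [-0.4, 0.4, -3.9]
opening: 0.0155
gripper_force: 60.0
```

```bash
python3 -c "
from h import *
st(); marks(); shot('scene','s3.png'); blk('scene')
im=cv2.imread('pics/s3.png'); cv2.imwrite('pics/s3c.png',cv2.resize(im[160:290,260:420],None,fx=4,fy=4,interpolation=2))"
```

```text
foot [-1.7  4.  21. ]
end_l [-1.7 32.7 29.7]
end_r [ -1.7 -24.7  12.3]
rotvec nest deg [16.8  0.1  0. ] F nest [-0.2  0.5 -3.9] T [-0.59 -0.13 -0.02] grip 60.0 op 0.0155 t 18.45
wrist end_l [([1.0, 31.0, 24.0], 0.81)]
wrist block_center [([-1.0, -6.0, 53.0], 0.66)]
side end_l [([1.0, -30.0, 9.0], 0.61), ([-0.0, 32.0, 31.0], 0.58)]
side block_center [([-0.0, -10.0, 54.0], 0.73), ([65.0, 74.0, -0.0], 0.68)]
scene end_l [([-0.0, -27.0, 12.0], 0.74), ([2.0, 29.0, 28.0], 0.64)]
scene block_center [([-3.0, -10.0, 54.0], 0.53)]
(-22, -30, 16.7) (-22, -24, 14.0) 
(-14, -42, 16.4) (-14, -30, 43.4) (-14, -24, 18.3) (-14, 42, 15.9) 
(0, -48, 16.8) (0, -42, 17.3) (0, -30, 12.8) (0, -24, 7.4) (0, 0, -0.4) (0, 12, -1.4) (0, 18, -1.5) (0, 24, 0.1) (0, 30, 4.6) (0, 42, 16.8) 
(14, -48, 1.7) (14, -42, 6.7) (14, -36, 1.0) (14, -24, 24.3) (14, -18, 26.0) (14, -12, 27.1) (14, -6, 25.8) (14, 0, 26.4) (14, 6, 34.8) (14, 12, 38.8) (14, 18, 37.9) (14, 24, 29.4) (14, 30, 27.6) (14, 36, 13.7) (14, 42, 4.4)
```

View pics/s3c.png

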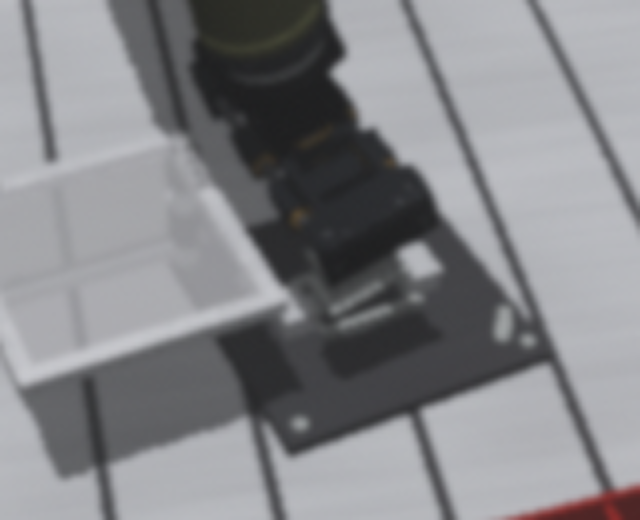

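The crop shows the block leaning towards the guard with its far end well up (ends about 28 and 11 mm) and clear of the plungers, so step 3 is met. Now I'll lift and straighten it.

Request:
move_arm --plan "0 0 0.04 0 0 0 1;0 0 0.08 0 0 0 1;0 0 0.12 0 0 0 1;0 0.01 0.13 -0.045 -0.012 0 1;-0.001 0.02 0.12 -0.09 -0.023 0 1;-0.0015 0.03 0.11 -0.135 -0.035 0 1;-0.0016 0.039 0.1 -0.177 -0.047 0 1;-0.0016 0.039 0.1 -0.177 -0.047 0 1;-0.0016 0.039 0.1 -0.177 -0.047 0 1;-0.0016 0.039 0.1 -0.177 -0.047 0 1"

```text
clock: 19.83
ee_pos: [0.6145, 0.0307, 0.0927]
orientation: [0.613, 0.79, 0.003, -0.003]
contact_force: [-0.0, -0.8, -4.0]
opening: 0.0156
gripper_force: 60.0
```

```bash
python3 -c "
from h import *
st(); marks(); print([mark_of('scene',q)[:1] for q in ('guard_handle','guard_hinge')]); shot('side','d4.png')
im=cv2.imread('pics/d4.png'); cv2.imwrite('pics/d4c.png',cv2.resize(im[160:290,240:380],None,fx=4,fy=4,interpolation=2))"
```

```text
foot [ 0.4 -1.2 40.3]
end_l [ 0.5 28.8 40.6]
end_r [  0.4 -31.2  40.1]
rotvec nest deg [ 0.4 -0.  -0.1] F nest [-0.2 -0.7 -4. ] T [-0.08 -0.04  0.03] grip 60.0 op 0.0156 t 19.83
wrist end_l []
wrist block_center [([-1.0, -5.0, 75.0], 0.56)]
side end_l [([1.0, -32.0, 38.0], 0.89), ([2.0, 26.0, 40.0], 0.8)]
side block_center [([0.0, -7.0, 73.0], 0.65)]
scene end_l [([-1.0, -35.0, 38.0], 0.9), ([2.0, 26.0, 38.0], 0.71)]
scene block_center [([-1.0, -7.0, 76.0], 0.84), ([-0.0, -34.0, 33.0], 0.26)]
[[{'at': [0.593, -0.2122, 0.1457], 'score': 0.96}], [{'at': [0.5497, -0.0665, 0.1155], 'score': 0.66}]]
```

View pics/d4c.png

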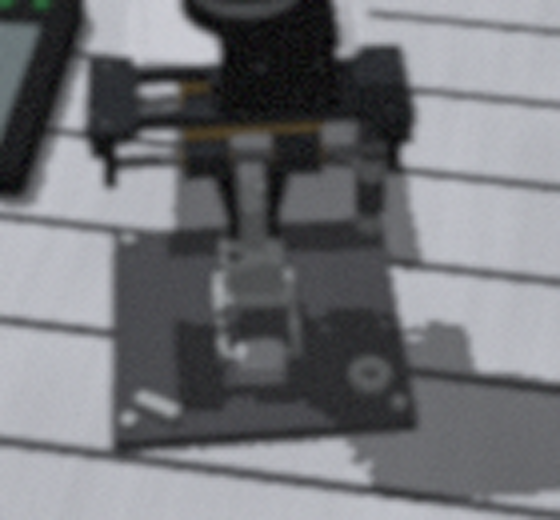

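The crop shows the block held upright over the pocket, with the ring at (370,375) and the gauge at (155,403) undisturbed. I'll lower it slightly to about 30 mm of air and let it settle.

Request:
move_arm --plan "-0.002 0.008 -0.015 0 0 0 1;-0.004 0.015 -0.03 0 0 0 1;-0.004 0.015 -0.03 0 0 0 1;-0.004 0.015 -0.03 0 0 0 1;-0.004 0.015 -0.03 0 0 0 1;-0.004 0.015 -0.03 0 0 0 1;-0.004 0.015 -0.03 0 0 0 1;-0.004 0.015 -0.03 0 0 0 1;-0.004 0.015 -0.03 0 0 0 1"

```text
clock: 21.18
ee_pos: [0.6133, 0.0347, 0.0863]
orientation: [0.612, 0.791, 0.002, -0.003]
contact_force: [-0.2, -1.0, -3.4]
opening: 0.0158
gripper_force: 60.0
```

```bash
python3 -c "
from h import *
st(); marks(); print(job_done())"
```

```text
foot [ 0.3  2.9 33.9]
end_l [ 0.4 32.9 34.2]
end_r [  0.3 -27.1  33.7]
rotvec nest deg [ 0.4 -0.  -0. ] F nest [-0.5 -0.9 -3.4] T [-0.02 -0.09  0.01] grip 60.0 op 0.0158 t 21.18
wrist end_l [([1.0, 29.0, 31.0], 0.91)]
wrist block_center [([-1.0, 2.0, 71.0], 0.62), ([-0.0, 30.0, 31.0], 0.19)]
side end_l [([4.0, -31.0, 34.0], 0.91), ([2.0, 33.0, 35.0], 0.86)]
side block_center [([2.0, -2.0, 67.0], 0.71)]
scene end_l [([-0.0, 32.0, 35.0], 0.71), ([-1.0, -28.0, 31.0], 0.63)]
scene block_center [([1.0, -29.0, 32.0], 0.72), ([-1.0, -5.0, 69.0], 0.69)]
the job is handed in; nothing more can be done
None
```

I handed the job in at about 21 s (no verdict came back): I swung the guard open about 1.55 rad from its start, rocked the block away from the guard and then towards it, and it is now held upright about 33 mm above its pocket.

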